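# Eject the read-out temperature logger from its dock and stand it in the tray

### The arm

A 6-joint arm with a two-finger parallel gripper is mounted at the origin on a cart in front of the work surface, level with it; the furniture and walls round the work are solid. World frame = base frame: x ahead of the robot, y to its left, z up, the work surface at z = 0. Lengths are in mm, angles in rad, forces in N, time in s.
With the tool pointing down it reaches from about 275 to 1000 mm from the base axis. Payload 8.4 kg.
Tool frame: the origin (TCP) lies on the mounting face of the last link; the fingertips stand 173 mm ahead of it and the grasp point (between the pads) lies 155 mm ahead of it; z points along the fingers, y is the line along which they close (so a half turn about z gives the same grasp; the last joint's range is limited). The gripper opens to 85 mm and grips with 20 to 120 N. Pads are 22 mm wide; open, the fingers measure 114 mm over their backs; the gripper's body (76 mm by 85 mm) begins 54 mm behind the grasp point. The pads swing forward as they close: fully open they stand 13 mm farther back than shut.
Start: joints at [-1.105, 0.353, 1.633, -0, 1.155, -0.002], TCP at [281.827, -557.856, 404.681] pointing down, gripper open.
Joint ranges: [-2.63, 2.63], [-0.92, 2.1], [0.06, 2.66], [-1.3, 4.44], [0, 2.69], [-3.02, 3.02]. Speed limits (rad/s): [2.22, 2.22, 2.79, 3.14, 3.14, 3.14].

### API

Orientations are given as [roll, pitch, yaw] about the fixed x, y, z axes, in that order (R = Rz(yaw) Ry(pitch) Rx(roll)).
In Python, from rig import r gives the robot as it stands.
- The arm moves only by the tool apply_moves, never from a script. Its argument "deltas" is a list of rows, each an object with "claw": the gripper command: -1 is fully open, 1 is shut, values between are in proportion; "delta_pos": the shift along the tool's x, y, z in cm, a list of three; "yaw": the turn about the tool's z in rad. In form: [{"claw": claw, "delta_pos": [tx, ty, tz], "yaw": yaw}, ...]. A call has 1 to 8 rows; each row shifts and turns the commanded pose from where the row before left it, along the tool's axes as they then stand; what a row does not reach is not made up. A row lasts 1/8 s, in which the tool goes at most 62.5 mm and 10.7 degrees, less where a joint would pass 70% of its speed; a pose out of reach is approached as far as the arm can. A call with a gripper value outside its range is refused whole. The fingers move at their own pace and stop on an object; "grip_force" is the grip in N (left out, the last holds). Time passes only in rows, so rows that do not move let the fingers close. It gives the time, the measured TCP pose, the force, the opening and the grip force at its end, in the units of the state.
- r.sense(): the state, without advancing time (a new reading comes with each control period).
- r.grab_frame(name): name is "scene" or "top" or "wrist"; returns a dict with "img" (480x640x3 uint8, blue, green, red), "z_map" (480x640 float32, mm along the optical axis (not along the pixel's ray), 0 where there is no reading), "fx", "fy", "cx", "cy" (pixels), "eye" and "rotation" of the camera in the world; the wrist camera has in their place "T_tool_cam" (4x4, takes a point from camera to tool coordinates, whose origin is the TCP and whose axes are the flange's). Camera axes: x right, y up, looking along -z (the intrinsics and any distortion apply to the point x, -y, -z); pixel columns grow to the right and rows downward; lengths in mm; the calibration is good to about 2 mm. The wrist camera is an equidistant fisheye: a pixel r from the principal point sees the ray r / f radians off the axis. A picture is of the moment at which its call begins: read the wrist's pose just before it.
- r.sign_off(): hands the job in; it is judged then, once.
The state is a dict: "clock": time; "qpos": joint angles; "qvel": joint speeds; "joint_efforts": joint torques, N m; "eef_pos": TCP position; "tcp_rot": TCP orientation; "contact_force": force on the tool from outside, world axes, zero at the start; "wrist_torque": the same for the moment, N m; "opening": opening from 0.0 (shut) to 1.0 (fully open); "grasp_force": force on a finger pad.
Only numpy, scipy, OpenCV 4.12 (cv2) and the standard library are available. Lean on these libraries where they do the work, as an engineer would, in place of code of your own. Each camera call takes 0.05 s, during which the arm holds its last target. There are 200 camera calls.

### The job

The green-capped temperature logger has been read out and must go back to the medicine fridge. Press its own eject key on the docking station fully home, without forcing it, so that the logger clicks up and stays up when you let the key go; then draw it out and stand it upright, cap up, on the floor of the white enamel tray, setting it down before you let go of it. Leave the other two loggers docked, and do not upset the jar, the dropper bottle or the paper packet.

Things in the scene. Friction and masses are not known exactly. Their poses are not given: they have to be found in the camera images.
- dock_face: Flat sloping top of the grey docking station (196 mm wide, 154 mm deep, fixed on a low wooden bench whose flat top is 80 mm above the table).  Origin: centre of the middle bay's mouth, in the face, 98 mm above the bench. z points out of the face along the bays, leaning 30 degrees from vertical towards the station's front; x runs up the slope, away from the front; y to the left seen from the front.
- bay_left (a point): Centre of the left bay's mouth, in the plane of the face, at y = +58 mm of dock_face. A bay is 59 mm (x of dock_face) by 29.5 mm (y), 72 mm deep along -z of dock_face. The face is flat round the bays; only the keys stand out of it. Which logger sits in which bay varies.
- bay_middle (a point): Centre of the middle bay's mouth (the origin of dock_face).
- bay_right (a point): Centre of the right bay's mouth, at y = -58 mm of dock_face.
- key_left_top (a point): Centre of the top of the left bay's eject key: dark grey with an arrow symbol, 20 mm (x of dock_face) by 24 mm (y), 52 mm in front (-x of dock_face) of its bay's centre; its top stands 22 mm above the face when up. It is pressed straight into the face, along -z of dock_face.
- key_middle_top (a point): Top centre of the middle bay's eject key, same as the left one.
- key_right_top (a point): Top centre of the right bay's eject key, same as the left one.
- key_left (a joint): Travel of the left eject key, m: 0 up. Its end stop (home) lies somewhere between 0.012 and 0.018, differing from key to key; the cap sits on a rubber cushion that yields 1 mm per 8 N more. Its spring pushes back with 2 N (up) to 5 N (home); with a docked logger a spring catch raises this to 7 to 12 N over the first 3 mm; then it eases to about 5 N until the stop. More than 30 N on a key is forcing it.
- key_middle (a joint): Travel of the middle eject key, same kind as the left one. Each key lifts the logger of its bay, by 15 mm at home. In about the last tenth of the key's travel a spring catch takes over and the logger clicks up to 16 mm and stays there; if the key is let go sooner, the logger sinks back down. The key springs up when let go.
- key_right (a joint): Travel of the right eject key, same as the other two.
- green_mid (a point): Centre of the green-capped logger, the one to take out: white block with a green cap, 56 (its x) by 26 (its y) by 72 mm (its z, towards the cap), about 110 g; axes parallel to dock_face's while docked. Docked, its cap is flush with the face; clicked up, the cap stands 16 mm out, held by a catch with about 5 N, to be pinched across its 26 mm. Stands by itself on its flat underside.
- blue_mid (a point): Centre of the blue-capped logger, same make and size; stays docked. A docked logger's centre lies 36 mm below the face; it has 1.5 mm of play to each side in its bay. A clicked-up logger is free of its bay once drawn another 56 mm along z of dock_face.
- orange_mid (a point): Centre of the orange-capped logger, same make and size; stays docked.
- tray: White enamel tray with a blue rim, loose on the low wooden bench, 263 mm (its x) by 193 mm (its y), 29 mm high. Origin: centre of its underside. Flat inner floor 3 mm above the underside, about 200 by 140 mm.
- jar: Glass jar with a black lid, 79 mm across, 154 mm high, behind the station on the bench. Origin: centre of its underside. Leave it alone.
- bottle: Brown dropper bottle, 34 mm across, 102 mm high. Origin: centre of its underside. Leave it alone.
- packet: Tied paper packet, 82 by 107 mm, 46 mm high. Origin: centre of its underside. Leave it alone.

How it is judged (in metres and radians):
On the way, in this order (a step that is already met when the one before it is completed fails the run):
1. the green-capped logger has clicked up in its bay (at least 14 mm) with all keys up again and the fingers off it (z of green_mid in the frame of dock_face between -0.022 and -0.015 m and horizontal distance between green_mid and dock_face below 0.09 m and contact force between the fingers and logger_green below 0.05 N and value of joint each of key_left, key_middle, key_right below 0.004 m), for 0.2 s.
2. the green-capped logger stands upright on the floor of the tray while the fingers still hold it (contact force between logger_green and tray above 0.3 N and contact force between the fingers and logger_green above 0.3 N and angle between green_mid's own z axis and vertical below 0.15 rad), for 0.1 s.
At the end, for the whole second after the job is handed in: The green-capped logger stands upright (within 0.1 rad), cap up, released and at rest on the floor of the enamel tray (its centre within 105 mm by 72 mm of the tray's centre); the blue- and orange-capped loggers are still fully docked (within 4 mm) and all three keys are up (x of green_mid in the frame of tray between -0.105 and 0.105 m and y of green_mid in the frame of tray between -0.072 and 0.072 m and z of green_mid in the frame of tray between 0.034 and 0.044 m and angle between green_mid's own z axis and vertical below 0.1 rad and linear speed of logger_green below 0.02 m/s and z of each of blue_mid, orange_mid in the frame of dock_face below -0.032 m and value of joint each of key_left, key_middle, key_right below 0.004 m); the robot touches nothing.
It fails at once if an eject key is forced (more than 30 N) (contact force between anything else and key_left above 30 N or contact force between anything else and key_middle above 30 N or contact force between anything else and key_right above 30 N).
It fails at once if the blue- or orange-capped logger is moved by more than 6 mm (distance of any of blue_mid, orange_mid from where it was at the start of the episode above 0.006 m).
It fails at once if the green-capped logger is tipped over (angle between green_mid's own z axis and vertical above 1 rad).
It fails at once if the jar, the bottle or the packet is tipped by more than 0.3 rad or pushed by more than 40 mm (angle between any of jar, bottle, packet's own z axis and vertical above 0.3 rad or distance of any of jar, bottle, packet from where it was at the start of the episode above 0.04 m).
It also fails if it takes over 54 s, if anything falls off the work surface, if the arm or the gripper's body presses on something with over 40 N, if the wrist force passes 120 N, or if a joint passes its speed limit or range.

## Working session

There is one attempt and no reset: what is moved stays moved. The work goes in short steps, Python scripts to look and compute and a tool call to move; the robot and the scene stay as the last step left them, time stands still between calls to the robot, and variables do not carry over. Pictures are saved under pics/ and viewed, at most 10 in all, crops included, and the job is handed in when it is done.

Besides the shell and the picture viewer there is one more tool, called after ">>>" by a JSON object that holds its "name" and its "arguments", one argument or row to a line. apply_moves: Moves the arm, as the interface text tells. Its arguments: {"type":"object","properties":{"deltas":{"type":"array"},"grip_force":{"type":"number"}},"required":["deltas"]}

```bash
ls; mkdir -p pics; python3 - <<'E'
from rig import r
import cv2,numpy as np
print(r.sense())
for n in ["scene","top"]:
    f=r.grab_frame(n); cv2.imwrite(f"pics/{n}0.png",f["img"]); np.savez(f"{n}0.npz",**{k:v for k,v in f.items()})
    print({k:v for k,v in f.items() if k not in("img","z_map")})
E
```

```text
pics
{'clock': 0.0, 'qpos': array([-1.10541944e+00,  3.53654368e-01,  1.63415634e+00,  1.58369956e-06,
        1.15516624e+00, -2.43232867e-03]), 'qvel': array([-3.75942005e-04, -5.48422297e-04,  5.13128575e-05, -9.36389426e-04,
        9.91795241e-04,  3.92180476e-04]), 'joint_efforts': array([ 1.03979779e-03, -6.05249262e+01, -3.42070019e+01, -9.17054354e-05,
        9.27429210e-03, -3.37292168e-07]), 'eef_pos': array([ 281.70775998, -557.64506478,  403.94811584]), 'tcp_rot': array([-3.14020836e+00, -4.81503941e-06,  4.67808572e-01]), 'contact_force': array([-0.37556435, -0.18286571, -0.57277334]), 'wrist_torque': array([0.01374863, 0.00333828, 0.01554943]), 'grasp_force': 0.0, 'opening': 1.0021161460576795}
{'fx': 598.149498041511, 'fy': 598.149498041511, 'cx': 309.54809034296454, 'cy': 246.3624967951574, 'eye': array([ 134.27794027,  587.23113904, 1072.4385009 ]), 'rotation': array([ 0.72430543, -0.00823965, -2.50058207])}
{'fx': 467.01923343279907, 'fy': 467.01923343279907, 'cx': 320.1327788026364, 'cy': 238.06014940979392, 'eye': array([ 560.57775383,  -63.37504114, 1242.62878909]), 'rotation': array([ 0.06953012, -0.01698187, -1.58297664])}
```

View pics/scene0.png

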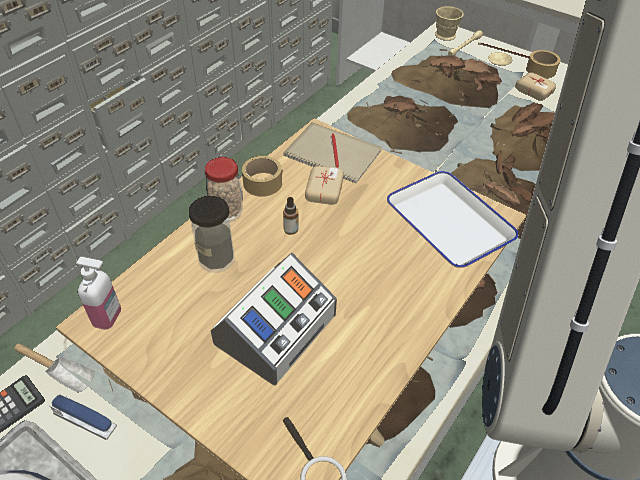

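View pics/top0.png

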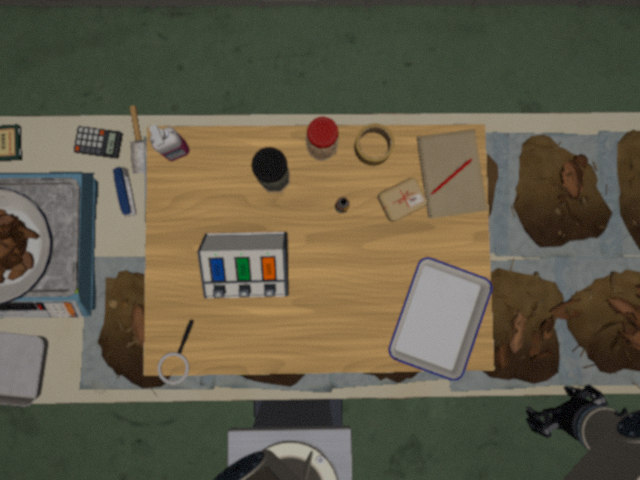

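The green logger sits in the middle bay: scene (278,302), top (243,268). Its key is at about (302,320) in scene. The tray is at scene (455,215), top (440,318), and the dock's front faces the robot.

```bash
cat > h.py <<'E'
import numpy as np,cv2
from scipy.spatial.transform import Rotation as R
def cloud(f):
    v,u=np.mgrid[0:480,0:640]; z=f["z_map"].astype(float)
    p=np.stack([(u-f["cx"])/f["fx"]*z,-(v-f["cy"])/f["fy"]*z,-z],-1)
    return p@R.from_euler("xyz",f["rotation"]).as_matrix().T+f["eye"]
def plane(P):
    m=np.ones(len(P),bool)
    for _ in range(8):
        c=P[m].mean(0); n=np.linalg.svd(P[m]-c,full_matrices=False)[2][2]; n*=np.sign(n[2])
        d=(P-c)@n; m=abs(d)<max(2.5*d[m].std(),1.0)
    return c,n,m
E
cat > m1.py <<'E'
from h import *
for nm in ["scene","top"]:
    f=np.load(f"{nm}0.npz"); C=cloud(f); im=f["img"]; hsv=cv2.cvtColor(im,cv2.COLOR_BGR2HSV)
    ok=f["z_map"]>0
    wood=ok&(abs(C[...,2]-80)<15)
    print(nm,"bench z",np.median(C[wood][:,2]))
    st=np.zeros((480,640),bool)
    if nm=="scene": st[255:375,210:335]=1
    else: st[232:300,198:290]=1
    caps={}
    for k,(lo,hi) in dict(blue=(100,130),green=(45,85),orange=(5,18)).items():
        m=st&ok&(hsv[...,0]>=lo)&(hsv[...,0]<=hi)&(hsv[...,1]>140)&(C[...,2]>130)
        n,l,s,_=cv2.connectedComponentsWithStats(m.astype(np.uint8)); i=1+s[1:,4].argmax(); m=l==i
        m=cv2.morphologyEx(m.astype(np.uint8),cv2.MORPH_CLOSE,np.ones((7,7)))>0
        (uc,vc),_,_=cv2.minAreaRect(np.argwhere(m)[:,::-1].astype(np.float32))
        P=C[m&ok]; caps[k]=((P.max(0)+P.min(0))/2,P.mean(0)); print(k,m.sum(),(uc,vc),caps[k][0].round(1),caps[k][1].round(1))
    fm=st&ok&(C[...,2]>115)
    P=C[fm]; c,n,m=plane(P)
    for _ in range(3): # refine to near 30deg face
        pass
    print("plane",c.round(1),n.round(4),m.sum(),len(P),"tilt",np.degrees(np.arccos(n[2])),"az",np.degrees(np.arctan2(n[1],n[0])))
    d=(P-c)@n
    # keys: 22mm above face
    k=(d>15)&(d<28); pts=P[k]
    if len(pts)>6:
        ii=np.float32(pts); _,lab,cen=cv2.kmeans(ii,3,None,(3,50,.1),5,cv2.KMEANS_PP_CENTERS)
        print("keys",cen.round(1),np.bincount(lab.ravel()),np.median(d[k]))
    # tray: floor & rim
    bl=ok&(hsv[...,0]>105)&(hsv[...,0]<130)&(hsv[...,1]>90)&(C[...,1]<-200)&(C[...,2]>95)&(C[...,2]<125)&(C[...,0]<600)
    Q=C[bl]; print("rim",len(Q),np.median(Q[:,2]),cv2.minAreaRect(np.float32(Q[:,:2])))
    box=cv2.minAreaRect(np.float32(Q[:,:2])); print(cv2.boxPoints(box).round(0).tolist())
E
python3 m1.py
```

```text
scene bench z 79.13419581815015
blue 384 (258.0000305175781, 324.5000305175781) [563.6 152.8 176.5] [563.9 153.  176.3]
green 1 (283.0, 268.0) [600.6  34.5 194.1] [600.6  34.5 194.1]
orange 355 (297.0000305175781, 283.5000305175781) [566.1  35.4 175.3] [565.3  37.4 176.1]
plane [556.4 101.9 171.4] [-0.5036 -0.0051  0.8639] 5785 7954 tilt 30.239497501384946 az -179.42289659070585
keys [[510.2  95.4 169.6]
 [509.4 153.5 170. ]
 [510.7  38.  169.7]] [148 160 131] 22.23863068073587
rim 527 107.19161692980856 ((440.91595458984375, -370.8002624511719), (194.6265106201172, 265.4052429199219), 69.33499908447266)
[[282.0, -415.0], [531.0, -509.0], [599.0, -327.0], [351.0, -233.0]]
top bench z 80.65099726391725
blue 251 (217.0, 269.5) [565.4 152.7 174.9] [565.9 151.8 178.1]
green 254 (242.87350463867188, 268.8558349609375) [565.9  94.7 175.6] [566.3  93.9 178. ]
orange 279 (268.0, 268.0) [567.3  36.6 177.3] [567.7  36.3 178. ]
plane [562.1  92.6 175.8] [-0.4042 -0.0067  0.9147] 4323 5588 tilt 23.841899678806534 az -179.05721149093196
keys [[511.1  92.5 172.8]
 [512.1  34.8 172.3]
 [511.4 150.  173. ]] [78 72 73] 17.39589810597032
rim 104 108.42392993862336 ((441.2441101074219, -372.07672119140625), (188.97132873535156, 258.2213439941406), 68.45963287353516)
[[286.0, -413.0], [527.0, -507.0], [596.0, -332.0], [356.0, -237.0]]
```

>>> {"name": "apply_moves", "arguments": {
  "deltas": [
    {"claw": 1, "delta_pos": [0, 0, 0], "yaw": 0.152},
    {"claw": 1, "delta_pos": [0, 0, 0], "yaw": 0.152},
    {"claw": 1, "delta_pos": [0, 0, 0], "yaw": 0.152},
    {"claw": 1, "delta_pos": [1.6, -4.6, 0], "yaw": 0},
    {"claw": 1, "delta_pos": [1.6, -4.6, 0], "yaw": 0},
    {"claw": 1, "delta_pos": [1.6, -4.6, 0], "yaw": 0},
    {"claw": 1, "delta_pos": [1.6, -4.6, 0], "yaw": 0},
    {"claw": 1, "delta_pos": [1.6, -4.6, 0], "yaw": 0}
  ]
}}

```text
clock: 1.1
eef_pos: [359.3, -325.4, 404.5]
tcp_rot: [-3.141, 0.0, 0.012]
contact_force: [0.8, -0.2, 0.0]
opening: -0.002
grasp_force: 0.0
```

>>> {"name": "apply_moves", "arguments": {
  "deltas": [
    {"claw": 1, "delta_pos": [1.6, -4.6, 0], "yaw": 0},
    {"claw": 1, "delta_pos": [1.6, -4.6, 0], "yaw": 0},
    {"claw": 1, "delta_pos": [1.6, -4.6, 0], "yaw": 0},
    {"claw": 1, "delta_pos": [1.6, -4.6, 0], "yaw": 0},
    {"claw": 1, "delta_pos": [1.6, -4.6, 0], "yaw": 0},
    {"claw": 1, "delta_pos": [1.6, -4.6, 0], "yaw": 0},
    {"claw": 1, "delta_pos": [1.6, -4.6, 0], "yaw": 0},
    {"claw": 1, "delta_pos": [0, 0, 0], "yaw": 0}
  ]
}}

```text
clock: 2.1
eef_pos: [467.9, -1.2, 404.5]
tcp_rot: [-3.141, -0.0, 0.016]
contact_force: [-0.5, 0.1, -0.5]
opening: 0.0
grasp_force: 0.0
```

>>> {"name": "apply_moves", "arguments": {
  "deltas": [
    {"claw": 1, "delta_pos": [1.0, -3.2, 0], "yaw": 0.003},
    {"claw": 1, "delta_pos": [1.0, -3.2, 0], "yaw": 0},
    {"claw": 1, "delta_pos": [1.0, -3.1, 0], "yaw": 0},
    {"claw": 1, "delta_pos": [0, 0, 1.5], "yaw": 0},
    {"claw": 1, "delta_pos": [0, 0, 1.5], "yaw": 0},
    {"claw": 1, "delta_pos": [0, 0, 0], "yaw": 0}
  ]
}}

```text
clock: 2.85
eef_pos: [495.4, 90.5, 372.9]
tcp_rot: [3.141, 0.004, 0.008]
contact_force: [0.9, -0.2, 0.5]
opening: 0.001
grasp_force: 0.0
```

```bash
python3 - <<'E'
from rig import r
import cv2,numpy as np
s=r.sense(); print(s["eef_pos"],s["tcp_rot"],s["contact_force"])
f=r.grab_frame("wrist"); cv2.imwrite("pics/w1.png",f["img"]); np.savez("w1.npz",pos=s["eef_pos"],rot=s["tcp_rot"],**f)
print({k:v for k,v in f.items() if k not in("img","z_map")})
E
```

```text
[495.449052    90.5127046  372.91159716] [3.14077644 0.00362223 0.00769124] [ 0.91815414 -0.1646344   0.47748464]
{'fx': 371.64829954431775, 'fy': 371.64829954431775, 'cx': 322.2971978613853, 'cy': 237.06117447048422, 'T_tool_cam': array([[-4.32928221e-04,  9.53590736e-01,  3.01105497e-01,
         7.58493942e+01],
       [ 9.99999905e-01,  3.95649430e-04,  1.84787555e-04,
         3.04139531e-01],
       [ 5.70794822e-05,  3.01105549e-01, -9.53590817e-01,
         3.16476897e+01],
       [ 0.00000000e+00,  0.00000000e+00,  0.00000000e+00,
         1.00000000e+00]])}
```

View pics/w1.png

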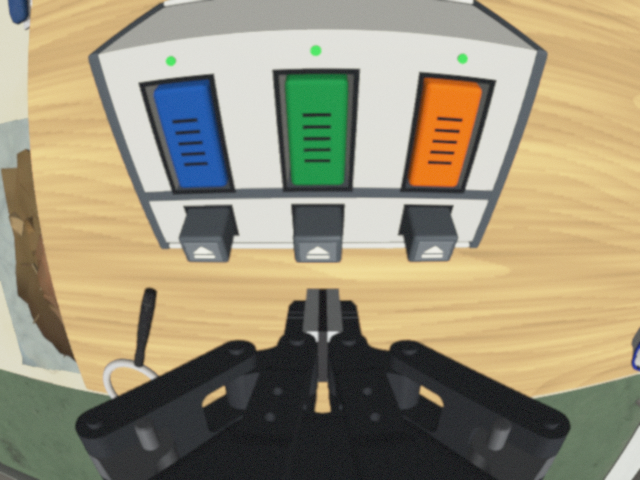

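The wrist view shows the green cap around (319,130), its key top at (318,248) and the shut fingertips at about (323,290).

```bash
cat >> h.py <<'E'
def wcloud(f):
    v,u=np.mgrid[0:480,0:640]; z=f["z_map"].astype(float)
    a=(u-f["cx"])/f["fx"]; b=(v-f["cy"])/f["fy"]; t=np.hypot(a,b)+1e-9; k=np.tan(t)/t
    p=np.stack([a*k*z,-b*k*z,-z],-1); T=f["T_tool_cam"]
    p=p@T[:3,:3].T+T[:3,3]
    return p, p@R.from_euler("xyz",f["rot"]).as_matrix().T+f["pos"]
E
python3 - <<'E'
from h import *
f=np.load("w1.npz"); T,C=wcloud(f); hsv=cv2.cvtColor(f["img"],cv2.COLOR_BGR2HSV); ok=f["z_map"]>0
m=np.zeros((480,640),bool); m[35:190,120:520]=1
P=C[m&ok&(C[...,2]>110)]; c,n,i=plane(P); print("plane",c,n,np.degrees(np.arccos(n[2])),np.degrees(np.arctan2(n[1],n[0])),i.sum(),len(P))
for k,(lo,hi) in dict(blue=(100,130),green=(55,85),orange=(5,18)).items():
    q=m&ok&(hsv[...,0]>=lo)&(hsv[...,0]<=hi)&(hsv[...,1]>140); l,s=cv2.connectedComponentsWithStats(q.astype(np.uint8))[1:3]; q=l==1+s[1:,4].argmax()
    p=C[q]; print(k,q.sum(),((p.max(0)+p.min(0))/2).round(1),(p.max(0)-p.min(0)).round(1),((p-c)@n).mean().round(1))
d=(C-c)@n
for a,b in ((170,245),(280,360),(395,470)):
    q=np.zeros((480,640),bool); q[195:275,a:b]=1; p=C[q&ok&(d>18)&(d<26)&(C[...,2]>140)]; print("key",len(p),((p.max(0)+p.min(0))/2).round(1),(p.max(0)-p.min(0)).round(1),np.median((p-c)@n))
q=np.zeros((480,640),bool); q[280:340,290:350]=1; p=T[q&ok&(f["z_map"]<260)]; p=p[p[:,2]>165]
print("tips(tool)",len(p),p.min(0),p.max(0))
E
```

```text
plane [575.65619219  91.89172417 183.0711063 ] [-0.50020683 -0.0053491   0.86588943] 30.01557735912167 -179.38731482996047 55486 61075
blue 5431 [565.6 149.7 177.2] [50.9 27.5 33.4] -0.5
green 6050 [566.4  92.9 176.2] [51.1 25.8 29.8] -0.4
orange 5814 [566.6  35.  175.7] [51.2 30.4 36.2] -0.5
key 1334 [510.5 150.  169.2] [19.3 24.2 12.9] 22.141760967068677
key 1520 [510.9  92.5 169.9] [19.7 24.2 12.3] 22.126948941496835
key 1367 [511.5  35.1 169.4] [19.6 23.8 13. ] 22.11192492923245
tips(tool) 277 [  5.65505389 -11.64499765 165.00199537] [ 10.85288219  11.20267494 172.1474914 ]
```

>>> {"name": "apply_moves", "arguments": {
  "deltas": [
    {"claw": 1, "delta_pos": [0.2, -0.2, 1.0], "yaw": 0},
    {"claw": 1, "delta_pos": [0.1, 0, 1.0], "yaw": 0},
    {"claw": 1, "delta_pos": [0, 0, 0.4], "yaw": 0},
    {"claw": 1, "delta_pos": [0, 0, 0], "yaw": 0},
    {"claw": 1, "delta_pos": [0, 0, 0], "yaw": 0}
  ]
}}

```text
clock: 3.52
eef_pos: [499.4, 93.7, 350.9]
tcp_rot: [-3.142, -0.0, 0.009]
contact_force: [-0.4, 0.3, -0.3]
opening: -0.003
grasp_force: 0.0
```

>>> {"name": "apply_moves", "arguments": {
  "deltas": [
    {"claw": 1, "delta_pos": [0, 0, 0.3], "yaw": 0},
    {"claw": 1, "delta_pos": [0, 0, 0.3], "yaw": 0},
    {"claw": 1, "delta_pos": [0, 0, 0], "yaw": 0}
  ]
}}

```text
clock: 3.9
eef_pos: [499.2, 93.7, 344.4]
tcp_rot: [3.142, 0.001, 0.009]
contact_force: [0.2, 0.1, 0.5]
opening: 0.001
grasp_force: 0.0
```

>>> {"name": "apply_moves", "arguments": {
  "deltas": [
    {"claw": 1, "delta_pos": [0.05, 0, 0.087], "yaw": 0},
    {"claw": 1, "delta_pos": [0.05, 0, 0.087], "yaw": 0},
    {"claw": 1, "delta_pos": [0, 0, 0], "yaw": 0}
  ]
}}

```text
clock: 4.28
eef_pos: [500.4, 93.7, 343.0]
tcp_rot: [-3.142, 0.0, 0.009]
contact_force: [-1.0, -0.0, 0.8]
opening: 0.001
grasp_force: 1.0
```

>>> {"name": "apply_moves", "arguments": {
  "deltas": [
    {"claw": 1, "delta_pos": [0.05, 0, 0.087], "yaw": 0},
    {"claw": 1, "delta_pos": [0.05, 0, 0.087], "yaw": 0},
    {"claw": 1, "delta_pos": [0, 0, 0], "yaw": 0}
  ]
}}

```text
clock: 4.65
eef_pos: [501.4, 93.7, 341.4]
tcp_rot: [-3.142, 0.0, 0.009]
contact_force: [-2.4, -0.3, 5.9]
opening: -0.003
grasp_force: 2.7
```

>>> {"name": "apply_moves", "arguments": {
  "deltas": [
    {"claw": 1, "delta_pos": [0.05, 0, 0.087], "yaw": 0},
    {"claw": 1, "delta_pos": [0.05, 0, 0.087], "yaw": 0},
    {"claw": 1, "delta_pos": [0.05, 0, 0.087], "yaw": 0},
    {"claw": 1, "delta_pos": [0, 0, 0], "yaw": 0}
  ]
}}

```text
clock: 5.15
eef_pos: [502.9, 93.7, 338.7]
tcp_rot: [-3.142, 0.0, 0.009]
contact_force: [-2.4, 0.4, 3.9]
opening: 0.001
grasp_force: 2.2
```

>>> {"name": "apply_moves", "arguments": {
  "deltas": [
    {"claw": 1, "delta_pos": [0.05, 0, 0.087], "yaw": 0},
    {"claw": 1, "delta_pos": [0.05, 0, 0.087], "yaw": 0},
    {"claw": 1, "delta_pos": [0.05, 0, 0.087], "yaw": 0},
    {"claw": 1, "delta_pos": [0, 0, 0], "yaw": 0}
  ]
}}

```text
clock: 5.65
eef_pos: [504.4, 93.7, 335.9]
tcp_rot: [-3.142, -0.0, 0.009]
contact_force: [-1.7, 0.9, 4.5]
opening: 0.003
grasp_force: 2.3
```

>>> {"name": "apply_moves", "arguments": {
  "deltas": [
    {"claw": 1, "delta_pos": [0.05, 0, 0.087], "yaw": 0},
    {"claw": 1, "delta_pos": [0.05, 0, 0.087], "yaw": 0},
    {"claw": 1, "delta_pos": [0, 0, 0], "yaw": 0}
  ]
}}

```text
clock: 6.02
eef_pos: [505.4, 93.8, 334.3]
tcp_rot: [-3.142, -0.0, 0.009]
contact_force: [-2.3, 0.7, 4.9]
opening: 0.001
grasp_force: 2.5
```

>>> {"name": "apply_moves", "arguments": {
  "deltas": [
    {"claw": 1, "delta_pos": [0.05, 0, 0.087], "yaw": 0},
    {"claw": 1, "delta_pos": [0.05, 0, 0.087], "yaw": 0},
    {"claw": 1, "delta_pos": [0, 0, 0], "yaw": 0}
  ]
}}

```text
clock: 6.4
eef_pos: [506.4, 93.7, 332.5]
tcp_rot: [-3.142, -0.0, 0.009]
contact_force: [-2.6, 0.4, 5.4]
opening: -0.002
grasp_force: 2.6
```

>>> {"name": "apply_moves", "arguments": {
  "deltas": [
    {"claw": 1, "delta_pos": [0.05, 0, 0.087], "yaw": 0},
    {"claw": 1, "delta_pos": [0, 0, 0], "yaw": 0}
  ]
}}

```text
clock: 6.65
eef_pos: [506.9, 93.8, 331.7]
tcp_rot: [-3.142, -0.0, 0.009]
contact_force: [-1.5, 1.4, 5.9]
opening: 0.001
grasp_force: 2.7
```

>>> {"name": "apply_moves", "arguments": {
  "deltas": [
    {"claw": 1, "delta_pos": [0.05, 0, 0.087], "yaw": 0},
    {"claw": 1, "delta_pos": [0, 0, 0], "yaw": 0}
  ]
}}

```text
clock: 6.9
eef_pos: [507.4, 93.8, 330.8]
tcp_rot: [-3.142, -0.0, 0.009]
contact_force: [-2.2, 0.2, 4.8]
opening: 0.0
grasp_force: 2.8
```

>>> {"name": "apply_moves", "arguments": {
  "deltas": [
    {"claw": 1, "delta_pos": [0.05, 0, 0.087], "yaw": 0},
    {"claw": 1, "delta_pos": [0, 0, 0], "yaw": 0}
  ]
}}

```text
clock: 7.15
eef_pos: [507.9, 93.8, 329.9]
tcp_rot: [-3.142, -0.0, 0.009]
contact_force: [-2.2, 0.6, 4.8]
opening: -0.001
grasp_force: 2.6
```

>>> {"name": "apply_moves", "arguments": {
  "deltas": [
    {"claw": 1, "delta_pos": [0.05, 0, 0.087], "yaw": 0},
    {"claw": 1, "delta_pos": [0, 0, 0], "yaw": 0}
  ]
}}

```text
clock: 7.4
eef_pos: [508.4, 93.8, 329.0]
tcp_rot: [-3.142, -0.0, 0.009]
contact_force: [-2.4, 0.1, 5.1]
opening: -0.001
grasp_force: 2.6
```

>>> {"name": "apply_moves", "arguments": {
  "deltas": [
    {"claw": 1, "delta_pos": [0.05, 0, 0.087], "yaw": 0},
    {"claw": 1, "delta_pos": [0, 0, 0], "yaw": 0}
  ]
}}

```text
clock: 7.65
eef_pos: [508.9, 93.8, 328.2]
tcp_rot: [-3.142, -0.0, 0.009]
contact_force: [-2.8, -0.5, 4.1]
opening: 0.002
grasp_force: 2.5
```

>>> {"name": "apply_moves", "arguments": {
  "deltas": [
    {"claw": 1, "delta_pos": [0.05, 0, 0.087], "yaw": 0},
    {"claw": 1, "delta_pos": [0, 0, 0], "yaw": 0}
  ]
}}

```text
clock: 7.9
eef_pos: [509.4, 93.8, 327.3]
tcp_rot: [-3.142, -0.0, 0.009]
contact_force: [-1.2, 0.5, 4.9]
opening: -0.002
grasp_force: 2.6
```

```bash
python3 - <<'E'
from rig import r
import cv2,numpy as np
from h import *
s=r.sense(); f=r.grab_frame("wrist"); f=dict(f,pos=s["eef_pos"],rot=s["tcp_rot"]); cv2.imwrite("pics/w2.png",f["img"])
T,C=wcloud(f); hsv=cv2.cvtColor(f["img"],cv2.COLOR_BGR2HSV)
n=np.array([-.5,-.0053,.866]); o=np.array([565.5,92.8,177.5])
q=(f["z_map"]>0)&(hsv[...,0]>55)&(hsv[...,0]<85)&(hsv[...,1]>140)&(C[...,2]>130)
print(np.median((C[q]-o)@n),q.sum(), s["contact_force"])
E
```

```text
15.052937372348577 13832 [-1.15478205  0.47877481  4.87135579]
```

View pics/w2.png

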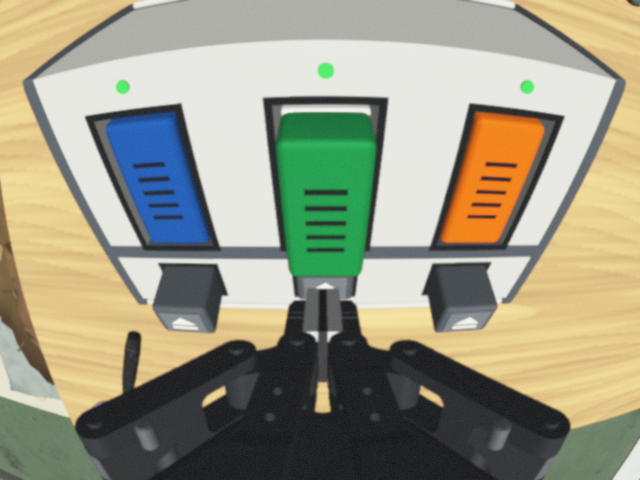

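The green logger is raised about 15.7 mm, with its cap at (326,195) and the key down under the tips. I'll press on to feel the end stop.

>>> {"name": "apply_moves", "arguments": {
  "deltas": [
    {"claw": 1, "delta_pos": [0.05, 0, 0.087], "yaw": 0},
    {"claw": 1, "delta_pos": [0, 0, 0], "yaw": 0}
  ]
}}

```text
clock: 8.2
eef_pos: [509.9, 93.8, 326.6]
tcp_rot: [-3.142, 0.0, 0.009]
contact_force: [-3.1, 0.4, 7.5]
opening: 0.0
grasp_force: 3.9
```

>>> {"name": "apply_moves", "arguments": {
  "deltas": [
    {"claw": 1, "delta_pos": [0.03, 0, 0.05], "yaw": 0},
    {"claw": 1, "delta_pos": [0, 0, 0], "yaw": 0},
    {"claw": 1, "delta_pos": [-0.1, 0, -0.17], "yaw": 0},
    {"claw": 1, "delta_pos": [-0.25, 0, -0.43], "yaw": 0},
    {"claw": 1, "delta_pos": [-0.25, 0, -0.43], "yaw": 0},
    {"claw": 1, "delta_pos": [-0.5, 0, -0.87], "yaw": 0},
    {"claw": 1, "delta_pos": [-0.5, 0, -2], "yaw": 0},
    {"claw": 1, "delta_pos": [0, 0, -2], "yaw": 0}
  ]
}}

```text
clock: 9.2
eef_pos: [493.4, 93.6, 385.4]
tcp_rot: [3.141, 0.001, 0.009]
contact_force: [1.4, 0.2, 0.4]
opening: 0.001
grasp_force: 0.0
```

>>> {"name": "apply_moves", "arguments": {
  "deltas": [
    {"claw": -0.2, "delta_pos": [0, 0, -2], "yaw": 0},
    {"claw": -0.2, "delta_pos": [0, 0, 0], "yaw": 0},
    {"claw": -0.2, "delta_pos": [0, 0, 0], "yaw": 0},
    {"claw": -0.2, "delta_pos": [0, 0, 0], "yaw": 0}
  ]
}}

```text
clock: 9.7
eef_pos: [493.8, 93.6, 403.9]
tcp_rot: [3.141, 0.002, 0.009]
contact_force: [0.7, 0.5, 0.3]
opening: 0.598
grasp_force: 0.0
```

```bash
python3 - <<'E'
from rig import r
import cv2,numpy as np
from h import *
s=r.sense(); f=r.grab_frame("wrist"); f=dict(f,pos=s["eef_pos"],rot=s["tcp_rot"]); cv2.imwrite("pics/w3.png",f["img"]); np.savez("w3.npz",**f)
print(s["eef_pos"],s["tcp_rot"],s["opening"])
T,C=wcloud(f); hsv=cv2.cvtColor(f["img"],cv2.COLOR_BGR2HSV)
n=np.array([-.5,-.0053,.866]); o=np.array([575.656,91.89,183.07]); x=np.array([.866,.01,.5]); y=np.array([-.0107,1,0]); d=(C-o)@n
q=(f["z_map"]>0)&(hsv[...,0]>55)&(hsv[...,0]<85)&(hsv[...,1]>140)&(C[...,2]>130)&(abs(d)<25)
h=np.median(d[q]); q&=abs(d-h)<2; p=C[q]; print("h",h,q.sum())
a=[(p@v).min()/2+(p@v).max()/2 for v in (x,y)]; print("cap centre",a[0]*x+a[1]*y+h*n+((o@n))*n, [np.ptp(p@v) for v in(x,y)])
m=(d>18)&(d<26)&(C[...,2]>140)&(C[...,0]<530); 
for lo,hi in((120,180),(65,120),(5,65)):
    k=C[m&(C[...,1]>lo)&(C[...,1]<hi)]; print("key",len(k),np.median((k-o)@n) if len(k) else 0)
E
```

```text
[493.79277045  93.58436234 403.9455668 ] [3.14130062e+00 1.64710396e-03 8.81332770e-03] 0.5978709689837559
h 15.38904098833129 4607
cap centre [556.86493301  93.35402505 189.97161408] [np.float64(56.57772911219513), np.float64(25.47731277087574)]
key 1084 22.12961849638831
key 1181 22.15371039989101
key 1086 22.1086337010978
```

View pics/w3.png

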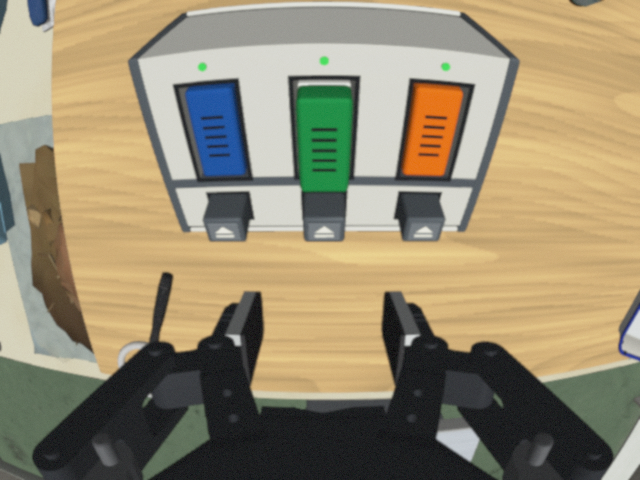

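The logger stays clicked up with its cap at (324,138), and all three keys are up. Next I pinch the cap.

>>> {"name": "apply_moves", "arguments": {
  "deltas": [
    {"claw": 0.1, "delta_pos": [2.2, 0.03, 0], "yaw": 0},
    {"claw": 0.1, "delta_pos": [2.2, 0.03, 0], "yaw": 0},
    {"claw": 0.1, "delta_pos": [2.2, 0.03, 0], "yaw": 0},
    {"claw": 0.1, "delta_pos": [0, 0, 1], "yaw": 0},
    {"claw": 0.1, "delta_pos": [0, 0, 1], "yaw": 0},
    {"claw": 0.1, "delta_pos": [0, 0, 1], "yaw": 0},
    {"claw": 0.1, "delta_pos": [0, 0, 0.5], "yaw": 0},
    {"claw": 0.1, "delta_pos": [0, 0, 0], "yaw": 0}
  ]
}}

```text
clock: 10.75
eef_pos: [559.8, 93.3, 369.5]
tcp_rot: [3.141, 0.001, 0.009]
contact_force: [0.2, 0.4, 0.6]
opening: 0.452
grasp_force: 0.0
```

```bash
python3 - <<'E'
from rig import r
import cv2,numpy as np
from h import *
s=r.sense(); f=r.grab_frame("wrist"); f=dict(f,pos=s["eef_pos"],rot=s["tcp_rot"]); cv2.imwrite("pics/w4.png",f["img"])
print(s["eef_pos"],s["tcp_rot"],s["opening"],s["contact_force"])
T,C=wcloud(f); t=T[(f["z_map"]>0)&(abs(T[...,0])<13)&(abs(T[...,1])>12)&(abs(T[...,1])<45)&(T[...,2]>120)&(f["z_map"]<200)]
print("tips", t[:,2].max(), np.percentile(t[:,2],98),t.min(0),t.max(0))
E
```

```text
[559.84264937  93.33638373 369.52593472] [3.14148733e+00 7.26382622e-04 8.86997526e-03] 0.45151897067005936 [0.23618976 0.38308103 0.58244021]
tips 206.43490326138067 201.00815278282195 [-12.99675618 -44.99605299 120.00038466] [ 12.9976432   44.99423722 206.43490326]
```

View pics/w4.png

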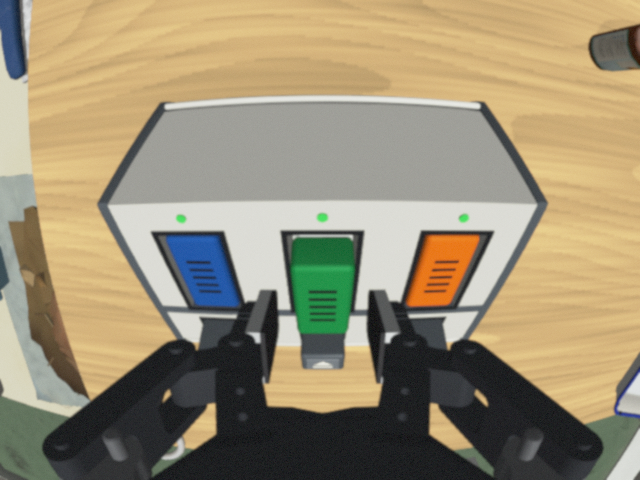

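The fingers (columns 265 and 380) straddle the cap (323) evenly.

>>> {"name": "apply_moves", "arguments": {
  "deltas": [
    {"claw": 0.1, "delta_pos": [0, 0, 0.7], "yaw": 0},
    {"claw": 0.1, "delta_pos": [0, 0, 0.6], "yaw": 0},
    {"claw": 0.1, "delta_pos": [0, 0, 0.3], "yaw": 0},
    {"claw": 0.1, "delta_pos": [0, 0, 0], "yaw": 0}
  ]
}}

```text
clock: 11.3
eef_pos: [560.1, 93.3, 353.5]
tcp_rot: [3.141, 0.001, 0.009]
contact_force: [1.2, 0.3, -0.4]
opening: 0.456
grasp_force: 0.0
```

>>> {"name": "apply_moves", "arguments": {
  "deltas": [
    {"claw": 0.3, "delta_pos": [0, 0, 0], "yaw": 0},
    {"claw": 0.6, "delta_pos": [0, 0, 0], "yaw": 0},
    {"claw": 1, "delta_pos": [0, 0, 0], "yaw": 0},
    {"claw": 1, "delta_pos": [0, 0, 0], "yaw": 0},
    {"claw": 1, "delta_pos": [0, 0, 0], "yaw": 0}
  ],
  "grip_force": 30
}}

```text
clock: 11.92
eef_pos: [560.3, 93.3, 354.1]
tcp_rot: [-3.142, -0.0, 0.009]
contact_force: [0.5, -0.5, 2.7]
opening: 0.297
grasp_force: 31.6
```

>>> {"name": "apply_moves", "arguments": {
  "deltas": [
    {"claw": 1, "delta_pos": [-0.15, 0, -0.26], "yaw": 0},
    {"claw": 1, "delta_pos": [-0.25, 0, -0.433], "yaw": 0},
    {"claw": 1, "delta_pos": [-0.25, 0, -0.433], "yaw": 0},
    {"claw": 1, "delta_pos": [0, 0, 0], "yaw": 0}
  ]
}}

```text
clock: 12.42
eef_pos: [553.5, 93.3, 365.9]
tcp_rot: [-3.141, -0.0, 0.009]
contact_force: [2.1, -0.5, 3.0]
opening: 0.297
grasp_force: 31.6
```

>>> {"name": "apply_moves", "arguments": {
  "deltas": [
    {"claw": 1, "delta_pos": [-0.4, 0, -0.693], "yaw": 0},
    {"claw": 1, "delta_pos": [-0.4, 0, -0.693], "yaw": 0},
    {"claw": 1, "delta_pos": [-0.4, 0, -0.693], "yaw": 0},
    {"claw": 1, "delta_pos": [0, 0, 0], "yaw": 0}
  ]
}}

```text
clock: 12.92
eef_pos: [541.3, 93.2, 386.6]
tcp_rot: [-3.141, -0.0, 0.009]
contact_force: [1.7, 0.1, 0.1]
opening: 0.295
grasp_force: 31.4
```

>>> {"name": "apply_moves", "arguments": {
  "deltas": [
    {"claw": 1, "delta_pos": [-0.4, 0, -0.693], "yaw": 0},
    {"claw": 1, "delta_pos": [-0.4, 0, -0.693], "yaw": 0},
    {"claw": 1, "delta_pos": [-0.4, 0, -0.693], "yaw": 0},
    {"claw": 1, "delta_pos": [-0.4, 0, -0.693], "yaw": 0},
    {"claw": 1, "delta_pos": [-0.4, 0, -0.693], "yaw": 0},
    {"claw": 1, "delta_pos": [0, 0, -2], "yaw": 0},
    {"claw": 1, "delta_pos": [0, 0, -2], "yaw": 0},
    {"claw": 1, "delta_pos": [0, 0, 0], "yaw": 0}
  ]
}}

```text
clock: 13.92
eef_pos: [521.8, 93.0, 462.0]
tcp_rot: [-3.141, -0.003, 0.009]
contact_force: [-0.3, 0.1, -1.1]
opening: 0.291
grasp_force: 31.3
```

```bash
python3 - <<'E'
from rig import r
import cv2,numpy as np
s=r.sense(); print(s["eef_pos"],s["contact_force"],s["opening"])
a=r.grab_frame("wrist"); b=r.grab_frame("scene"); np.savez("s5.npz",**b); np.savez("w5.npz",pos=s["eef_pos"],rot=s["tcp_rot"],**a)
c=cv2.resize(b["img"][120:360,200:440],(480,480)); cv2.imwrite("pics/c5.png",np.hstack([cv2.resize(a["img"],(320,240)).repeat(1,0),cv2.resize(c,(240,240))])if 0 else np.hstack([a["img"][:, 160:480],c]))
E
```

```text
[521.81501591  93.0460796  462.03311252] [-0.26204301  0.13335322 -1.12426923] 0.2910626539336063
```

View pics/c5.png

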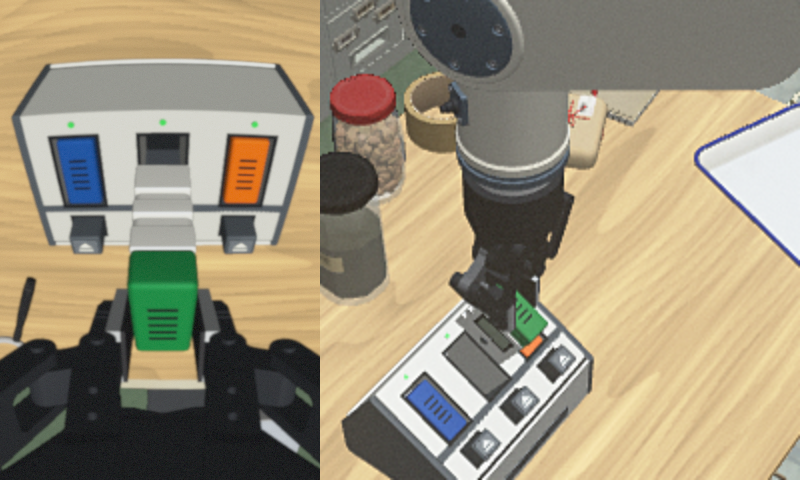

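The logger is out of its bay and still tilted, with its cap held between the pads at wrist crop (163,300). I'll carry it over to the tray.

```bash
cat > tilt.py <<'E'
from h import *
import sys
f=dict(np.load(sys.argv[1])); T,C=wcloud(f); hsv=cv2.cvtColor(f["img"],cv2.COLOR_BGR2HSV)
q=(f["z_map"]>0)&(f["z_map"]<260)&(hsv[...,0]>55)&(hsv[...,0]<85)&(hsv[...,1]>140)&(abs(T[...,1])<20)&(abs(T[...,0])<60)&(hsv[...,2]>60)
P=T[q]; c,n,m=plane(P*[1,1,-1]); print("tilt deg",np.degrees(np.arctan2(-n[0],n[2])),n.round(3),m.sum(),len(P)); p=P[m]
print("cap centre tool",((p.max(0)+p.min(0))/2).round(1),np.ptp(p,axis=0).round(1))
E
python3 tilt.py w5.npz
```

```text
tilt deg 26.695201116100097 [-0.449 -0.002  0.893] 4609 6008
cap centre tool [-8.000e-01  1.000e-01  1.636e+02] [49.5 26.4 27.8]
```

>>> {"name": "apply_moves", "arguments": {
  "deltas": [
    {"claw": 1, "delta_pos": [-0.5, 2.0, 0], "yaw": 0},
    {"claw": 1, "delta_pos": [-1.0, 3.8, 0], "yaw": 0},
    {"claw": 1, "delta_pos": [-1.1, 4.2, 0], "yaw": 0},
    {"claw": 1, "delta_pos": [-1.1, 4.2, 0], "yaw": 0},
    {"claw": 1, "delta_pos": [-1.1, 4.2, 0], "yaw": 0},
    {"claw": 1, "delta_pos": [-1.1, 4.2, 0], "yaw": 0},
    {"claw": 1, "delta_pos": [-1.1, 4.2, 0], "yaw": 0},
    {"claw": 1, "delta_pos": [-1.1, 4.2, 0], "yaw": 0}
  ]
}}

```text
clock: 15.02
eef_pos: [441.9, -219.6, 459.9]
tcp_rot: [-3.141, 0.001, 0.008]
contact_force: [-0.0, -0.2, -1.5]
opening: 0.297
grasp_force: 31.3
```

>>> {"name": "apply_moves", "arguments": {
  "deltas": [
    {"claw": 1, "delta_pos": [-1.1, 4.2, 0], "yaw": 0},
    {"claw": 1, "delta_pos": [-1.1, 4.2, 0], "yaw": 0},
    {"claw": 1, "delta_pos": [-1.1, 4.0, 0], "yaw": 0},
    {"claw": 1, "delta_pos": [-0.8, 3, 1.5], "yaw": 0},
    {"claw": 1, "delta_pos": [0, 0, 2.5], "yaw": 0},
    {"claw": 1, "delta_pos": [0, 0, 2.5], "yaw": 0},
    {"claw": 1, "delta_pos": [0, 0, 2], "yaw": 0},
    {"claw": 1, "delta_pos": [0, 0, 0], "yaw": 0}
  ]
}}

```text
clock: 16.02
eef_pos: [402.3, -371.9, 373.6]
tcp_rot: [-3.139, 0.003, 0.008]
contact_force: [-0.7, 0.2, -2.1]
opening: 0.296
grasp_force: 31.2
```

>>> {"name": "apply_moves", "arguments": {
  "deltas": [
    {"claw": 1, "delta_pos": [0, 0, 1.5], "yaw": 0},
    {"claw": 1, "delta_pos": [0, 0, 1.5], "yaw": 0},
    {"claw": 1, "delta_pos": [0, 0, 1.0], "yaw": 0},
    {"claw": 1, "delta_pos": [0, 0, 0], "yaw": 0},
    {"claw": 1, "delta_pos": [0, 0, 0], "yaw": 0}
  ],
  "grip_force": 20
}}

```text
clock: 16.65
eef_pos: [403.9, -372.2, 335.9]
tcp_rot: [3.141, -0.0, 0.009]
contact_force: [-0.2, -0.2, -0.5]
opening: 0.296
grasp_force: 31.3
```

```bash
cat > wl.py <<'E'
import sys,numpy as np,cv2
from rig import r
n=sys.argv[1]; s=r.sense(); print(s["eef_pos"],s["contact_force"],s["opening"],s["grasp_force"])
a=r.grab_frame("wrist"); np.savez(n+".npz",pos=s["eef_pos"],rot=s["tcp_rot"],**a); cv2.imwrite(f"pics/{n}.png",a["img"])
E
python3 wl.py w6; python3 tilt.py w6.npz; python3 - <<'E'
from h import *
f=dict(np.load("w6.npz")); T,C=wcloud(f); ok=(f["z_map"]>0)&(C[...,2]<100)&(C[...,2]>70)
P=C[ok&(abs(C[...,0]-445)<60)&(abs(C[...,1]+372)<60)]; print("floor z",len(P),np.median(P[:,2]),P[:,2].std())
E
```

```text
[ 403.9256051  -372.17310682  335.8599718 ] [-0.18533767 -0.19714055 -0.46209221] 0.29559070151628314 31.252854466438293
tilt deg 26.378467594616094 [-0.444 -0.001  0.896] 4676 5992
cap centre tool [ -0.7   0.2 163.6] [50.3 25.7 28.6]
floor z 29909 81.17231571137228 0.7981485683865187
```

View pics/w6.png

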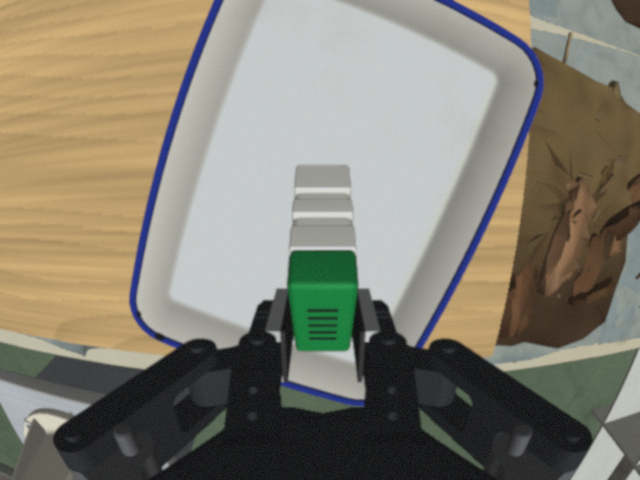

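The logger hangs over the tray floor, clear of the walls. I'll lower it until it touches.

>>> {"name": "apply_moves", "arguments": {
  "deltas": [
    {"claw": 1, "delta_pos": [0, 0, 0.5], "yaw": 0},
    {"claw": 1, "delta_pos": [0, 0, 0.4], "yaw": 0},
    {"claw": 1, "delta_pos": [0, 0, 0.2], "yaw": 0},
    {"claw": 1, "delta_pos": [0, 0, 0], "yaw": 0}
  ],
  "grip_force": 20
}}

```text
clock: 17.2
eef_pos: [403.7, -372.0, 324.4]
tcp_rot: [-3.141, 0.0, 0.009]
contact_force: [0.3, -0.5, -0.3]
opening: 0.296
grasp_force: 31.3
```

>>> {"name": "apply_moves", "arguments": {
  "deltas": [
    {"claw": 1, "delta_pos": [0, 0, 0.1], "yaw": 0},
    {"claw": 1, "delta_pos": [0, 0, 0.1], "yaw": 0},
    {"claw": 1, "delta_pos": [0, 0, 0], "yaw": 0}
  ]
}}

```text
clock: 17.58
eef_pos: [403.7, -372.1, 322.6]
tcp_rot: [-3.142, 0.0, 0.009]
contact_force: [-0.9, 0.5, -2.0]
opening: 0.291
grasp_force: 31.3
```

>>> {"name": "apply_moves", "arguments": {
  "deltas": [
    {"claw": 0.9, "delta_pos": [0, 0, 0.1], "yaw": 0},
    {"claw": 0.9, "delta_pos": [0, 0, 0.1], "yaw": 0},
    {"claw": 0.9, "delta_pos": [0, 0, 0], "yaw": 0}
  ],
  "grip_force": 20
}}

```text
clock: 17.95
eef_pos: [404.0, -372.2, 321.9]
tcp_rot: [3.141, -0.001, 0.009]
contact_force: [-2.6, 2.0, 12.3]
opening: 0.296
grasp_force: 32.7
```

>>> {"name": "apply_moves", "arguments": {
  "deltas": [
    {"claw": 0.9, "delta_pos": [0.2, 0, 0.02], "yaw": 0},
    {"claw": 0.9, "delta_pos": [0.2, 0, 0.02], "yaw": 0},
    {"claw": 0.9, "delta_pos": [0.2, 0, 0.02], "yaw": 0},
    {"claw": 0.9, "delta_pos": [0, 0, 0], "yaw": 0}
  ]
}}

```text
clock: 18.45
eef_pos: [409.9, -372.4, 321.7]
tcp_rot: [3.14, -0.001, 0.009]
contact_force: [-4.1, 2.2, 14.8]
opening: 0.294
grasp_force: 33.9
```

```bash
python3 wl.py w7; python3 tilt.py w7.npz
```

```text
[ 409.93058641 -372.44337164  321.66694524] [-4.14252602  2.23146455 14.76587334] 0.2944681083963878 33.89282584190369
tilt deg 24.713818593922397 [-0.418  0.009  0.908] 4521 6256
cap centre tool [ -2.4   0.4 162.8] [49.8 25.7 24.9]
```

>>> {"name": "apply_moves", "arguments": {
  "deltas": [
    {"claw": 0.9, "delta_pos": [0.2, 0, 0.08], "yaw": 0},
    {"claw": 0.9, "delta_pos": [0.3, 0, 0.08], "yaw": 0},
    {"claw": 0.9, "delta_pos": [0.3, 0, 0.05], "yaw": 0},
    {"claw": 0.9, "delta_pos": [0, 0, 0], "yaw": 0}
  ]
}}

```text
clock: 19.0
eef_pos: [418.5, -372.5, 320.3]
tcp_rot: [3.139, -0.002, 0.009]
contact_force: [-2.0, 1.7, 19.1]
opening: 0.293
grasp_force: 36.0
```

```bash
python3 wl.py w8; python3 tilt.py w8.npz
```

```text
[ 418.51861483 -372.51747468  320.25513345] [-1.98761875  1.74245452 19.05466726] 0.2931011012319645 36.00287139415741
tilt deg 19.214790623513768 [-0.329  0.015  0.944] 4910 6606
cap centre tool [ -3.5   0.4 161.6] [52.  25.5 19.6]
```

>>> {"name": "apply_moves", "arguments": {
  "deltas": [
    {"claw": 0.9, "delta_pos": [0.3, 0, 0.08], "yaw": 0},
    {"claw": 0.9, "delta_pos": [0.3, 0, 0.08], "yaw": 0},
    {"claw": 0.9, "delta_pos": [0.3, 0, 0.1], "yaw": 0},
    {"claw": 0.9, "delta_pos": [0, 0, 0], "yaw": 0}
  ]
}}

```text
clock: 19.55
eef_pos: [428.0, -372.4, 317.8]
tcp_rot: [3.139, -0.004, 0.009]
contact_force: [0.2, 3.2, 18.5]
opening: 0.294
grasp_force: 37.4
```

```bash
python3 wl.py w9; python3 tilt.py w9.npz
```

```text
[ 427.95791869 -372.39342285  317.76488831] [ 0.19818359  3.23218024 18.53785244] 0.29350016056171513 37.3977130651474
tilt deg 12.449669338551862 [-0.216  0.014  0.976] 5529 6948
cap centre tool [ -4.5   0.4 159.7] [53.6 25.5 13.4]
```

>>> {"name": "apply_moves", "arguments": {
  "deltas": [
    {"claw": 0.9, "delta_pos": [0.3, 0, 0.08], "yaw": 0},
    {"claw": 0.9, "delta_pos": [0.3, 0, 0.09], "yaw": 0},
    {"claw": 0.9, "delta_pos": [0.3, 0, 0.11], "yaw": 0},
    {"claw": 0.9, "delta_pos": [0, 0, 0], "yaw": 0}
  ]
}}

```text
clock: 20.1
eef_pos: [436.9, -372.2, 314.6]
tcp_rot: [3.14, -0.003, 0.009]
contact_force: [0.6, 3.4, 14.8]
opening: 0.292
grasp_force: 38.1
```

```bash
python3 wl.py w10; python3 tilt.py w10.npz
```

```text
[ 436.9352911  -372.17088609  314.62131816] [ 0.5781718   3.40038258 14.81477575] 0.2916634340518739 38.09094965457916
tilt deg 5.835224877417737 [-0.102  0.01   0.995] 6029 7003
cap centre tool [ -5.    0.4 158.5] [55.1 25.6  7.6]
```

>>> {"name": "apply_moves", "arguments": {
  "deltas": [
    {"claw": 0.9, "delta_pos": [0.3, 0, 0.12], "yaw": 0},
    {"claw": 0.9, "delta_pos": [0.2, 0, 0.1], "yaw": 0},
    {"claw": 0.9, "delta_pos": [0.2, 0, 0.1], "yaw": 0},
    {"claw": 0.9, "delta_pos": [0, 0, 0], "yaw": 0}
  ]
}}

```text
clock: 20.65
eef_pos: [443.9, -372.0, 311.5]
tcp_rot: [3.14, -0.003, 0.009]
contact_force: [1.7, 2.7, 15.2]
opening: 0.292
grasp_force: 38.9
```

```bash
python3 wl.py w11; python3 tilt.py w11.npz
```

```text
[ 443.9178577  -372.02504024  311.46421924] [ 1.70166621  2.72197663 15.18466272] 0.29204259660317256 38.92044961452484
tilt deg 0.3607781136533712 [-0.006  0.01   1.   ] 6385 6855
cap centre tool [ -5.2   0.3 157.4] [54.9 25.6  3.1]
```

>>> {"name": "apply_moves", "arguments": {
  "deltas": [
    {"claw": 0.9, "delta_pos": [0, 0, -0.06], "yaw": 0},
    {"claw": 0.9, "delta_pos": [0, 0, 0], "yaw": 0},
    {"claw": 0.3, "delta_pos": [0, 0, 0], "yaw": 0},
    {"claw": 0.1, "delta_pos": [0, 0, 0], "yaw": 0},
    {"claw": -0.2, "delta_pos": [0, 0, 0], "yaw": 0},
    {"claw": -0.2, "delta_pos": [0, 0, 0], "yaw": 0}
  ]
}}

```text
clock: 21.45
eef_pos: [442.7, -371.7, 309.7]
tcp_rot: [-3.141, 0.0, 0.009]
contact_force: [0.1, -0.7, 0.3]
opening: 0.601
grasp_force: 0.0
```

>>> {"name": "apply_moves", "arguments": {
  "deltas": [
    {"claw": -0.2, "delta_pos": [0, 0, -1], "yaw": 0},
    {"claw": -0.2, "delta_pos": [0, 0, -2], "yaw": 0},
    {"claw": -0.2, "delta_pos": [0, 0, -3], "yaw": 0},
    {"claw": -0.2, "delta_pos": [0, 0, -3], "yaw": 0},
    {"claw": -0.2, "delta_pos": [-2, 0, -1], "yaw": 0},
    {"claw": -0.2, "delta_pos": [0, 0, 0], "yaw": 0},
    {"claw": -0.2, "delta_pos": [0, 0, 0], "yaw": 0}
  ]
}}

```text
clock: 22.32
eef_pos: [422.1, -371.8, 409.0]
tcp_rot: [-3.141, 0.001, 0.008]
contact_force: [-1.3, 1.1, -1.1]
opening: 0.599
grasp_force: 0.0
```

```bash
python3 wl.py w12; python3 - <<'E'
from h import *
f=dict(np.load("w12.npz")); T,C=wcloud(f); hsv=cv2.cvtColor(f["img"],cv2.COLOR_BGR2HSV)
q=(f["z_map"]>0)&(hsv[...,0]>55)&(hsv[...,0]<85)&(hsv[...,1]>140)&(C[...,2]>130)&(abs(C[...,0]-440)<60)&(abs(C[...,1]+372)<60)
c,n,m=plane(C[q]); print("cap",c,n,m.sum())
b=(f["z_map"]>0)&(hsv[...,0]>105)&(hsv[...,0]<130)&(hsv[...,1]>90)&(C[...,2]>95)&(C[...,2]<125); print(cv2.minAreaRect(np.float32(C[b][:,:2])))
E
```

```text
[ 422.09037666 -371.76307052  409.0317884 ] [-1.27406666  1.07117239 -1.05953232] 0.5993868850486961 0.0
cap [ 441.1542654  -371.93085004  153.67991671] [0.00335202 0.00200359 0.99999237] 2790
((440.1395568847656, -373.2641906738281), (191.3242645263672, 261.5422668457031), 69.12754821777344)
```

View pics/w12.png

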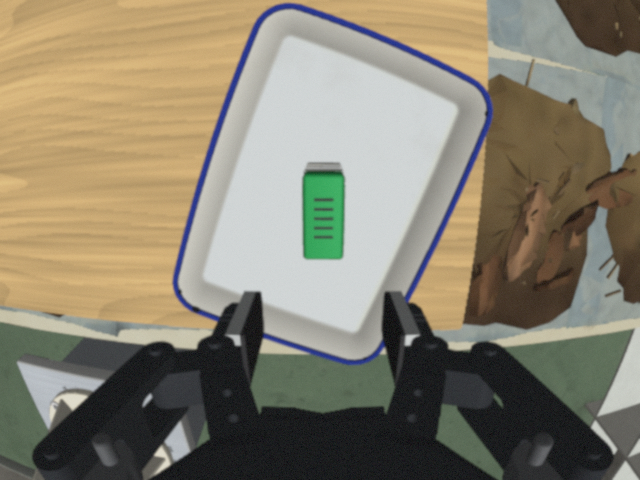

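The logger stands upright near the middle of the tray, with its cap at (323,215), and the gripper is clear of it. I'm handing the job in.

```bash
python3 -c "
from rig import r
print(r.sign_off())"
```

```text
the job is handed in; nothing more can be done
None
```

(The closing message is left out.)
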